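Load the two tiers of a small glass kiln

TASK

Load the kiln slab in two tiers: stand the two tall posts on the slab's pale squares, one on each, put the low glass paperweight on the slab midway between them, and lay the kiln shelf across the two posts, centred over the slab and lined up with it. Then stand the glass vase upright on the shelf, right above the post at the end away from the burner. Leave the short post and the lidded jar where they are, and do not tip the vase over.

Things in the scene. Friction and masses are not known exactly. Their poses are not given: they have to be found in the camera images.
- slab: Fixed terracotta-coloured kiln floor slab on the bench, 100 (x) x 210 (y) x 20 (z) mm. Origin: centre of its underside, on the bench; its top is at z = 20 mm. Its long side is its y axis, turned at most 15 degrees from the world's y. Two pale 46 mm squares are painted flat on its top, centred on its long axis at y = -65 and y = +65 mm.
- post_a: Tall kiln post, pale plain square block 34 x 34 mm and 56 mm high, loose, standing on the bench at any yaw, about 120 g. Origin: centre of its underside, z up. Interchangeable with post_b.
- post_b: The other tall kiln post, the same as post_a (34 x 34 x 56 mm).
- post_short: Short kiln post, same material and 34 x 34 mm section but only 28 mm high; not used, leave it alone. Origin: centre of its underside.
- shelf: Kiln shelf, pale flat plate 55 (x) x 185 (y) x 12 (z) mm, loose, lying flat on the bench beyond the slab, about 240 g; its long side is its y axis, at most 15 degrees from the world's y. Origin: centre of its underside.
- weight: Low round amber glass paperweight, 60 mm in diameter with straight sides up to 21 mm and a domed top at 30 mm, loose, standing on its flat base, about 140 g. Origin: centre of its underside.
- vase: Small amber glass vase, closed solid, 80 mm high, loose, standing upright, about 110 g: round body 46 mm in diameter with straight sides from 8 to 46 mm up, then a narrow neck (22 mm at 62 mm up) and a lip 30 mm in diameter. Origin: centre of its underside.
- jar: Clear glass jar with a brass lid, 52 mm in diameter and 60 mm high, loose; a bystander standing among the other things, leave it alone. Origin: centre of its underside.
- burner: Bench burner fixed to the bench at one side, left or right of the slab: dark steel foot 120 x 100 mm with a thick lying brass barrel about 100 mm up, 125 mm high in all. Origin: centre of its foot's underside. (A rack of coloured glass rods, 50 mm high, stands at the other side.)
Things that resemble listed ones, but are neither listed nor needed, are in the scene too. Leave any green or red look-alike of the post_b alone.

How it is judged:
By the outcome, as a careful person would: the job done as asked, in the order asked, and still so for the second after the job is handed in, with the robot touching nothing.
It also fails if it takes over 120 s, if anything falls off the work surface, if the arm or the gripper's body presses on something with over 40 N, if the wrist force passes 120 N, or if a joint passes its speed limit or range.

ROBOT

A 7-joint arm with a two-finger parallel gripper is mounted at the origin on the work surface. World frame = base frame: x ahead of the robot, y to its left, z up, the work surface at z = 0. Lengths are in m, angles in rad, forces in N, time in s.
With the tool pointing down it reaches from about 0.375 to 0.925 m from the base axis. Payload 3.1 kg.
Tool frame: the origin (TCP) lies between the finger pads; the fingertips stand 19 mm ahead of it and the grasp point (between the pads) is the TCP; z points along the fingers, y is the direction in which the jaws open and shut (so a half turn about z gives the same grasp; the last joint's range is limited). The gripper opens to 85 mm and grips with 20 to 120 N. Pads are 22 mm wide; open, the fingers measure 114 mm over their backs; the gripper's body (76 mm by 85 mm) begins 54 mm behind the grasp point. The pads swing forward as they close: fully open they stand 13 mm farther back than shut.
Start: joints at [1.155, 0.383, 0.044, 1.598, -0.018, 1.161, -0.05], TCP at [0.203, -0.617, 0.25] pointing down, gripper open.
Joint ranges: [-2.61, 2.61], [-0.41, 2.15], [-1.48, 1.57], [0, 2.5], [-1.57, 4.71], [0.05, 1.97], [-2.85, 2.85]. Speed limits (rad/s): [2.79, 2.79, 3.14, 3.14, 3.14, 3.14, 3.14].

INTERFACE

Orientations are given as a unit quaternion [x, y, z, w].
In Python, from bench import move_ptp, movel, move_j, move_gripper, pause, inverse_kinematics, read_camera, camera_params, MotionError, sign_off, look_for, tip_of, read_time_s, read_qpos, read_joint_vel, read_effort, read_eef_pos, read_tcp_rot, read_ft_force, read_ft_torque, read_finger_gap gives the robot as it stands. Calls block until the motion is done:
- move_ptp(position, orientation): joint-space move of the TCP to a pose.
- movel(position, orientation=None, speed=0.15): straight line of the TCP; orientation=None keeps the orientation; speed is the mean speed in m/s.
- move_j(angles): joint-space move.
- move_gripper(opening, effort=None): finger opening in m; effort is the grip in N (None keeps the last); returns when the fingers have stopped.
- pause(seconds).
- inverse_kinematics(position, orientation): joint angles nearest the present ones, or None.
- read_camera(name): name is "scene" or "top"; returns the picture (400x640x3 uint8, red, green, blue); there is no depth.
- camera_params(name): a dict with "K" (3x3 intrinsics, pixels), "camera_from_world" (4x4, takes a point from world to camera coordinates). Camera axes: x right, y down, z forward; pixel columns grow to the right and rows downward; lengths in m; the calibration is good to about 2 mm. A picture is of the moment at which its call begins. camera_params takes no time and is no camera call.
A pose or a line that the arm cannot do raises MotionError and nothing moves.
- sign_off(): hands the job in, once; it reports no verdict.
Trained networks look in the newest picture that a camera, given by its name, has taken for a name from the list of things; names that differ only in an ending like _2 or _b are one class to them, and where a whole thing is asked for, a point or a joint stands for the part that bears it (a point fixed in the world has none). Each returns a list of dicts, best first, with "confidence" (0 to 1); they miss things now and then, are a little off and sometimes report something else, mostly with a low value. They report only what shows in the picture. A call takes as long as a camera call. They do not tell look-alikes from the thing itself.
- look_for(camera, name): "at" ([column, row] in pixels, amid what is visible of it).
- tip_of(camera, name): "at" ([column, row] in pixels: a listed point, or the origin of a listed thing).
Readings, each from a call of its own:
- read_time_s(): time.
- read_qpos(): joint angles.
- read_joint_vel(): joint speeds.
- read_effort(): joint torques, N m.
- read_eef_pos(): TCP position.
- read_tcp_rot(): TCP orientation.
- read_ft_force(): force on the tool from outside, world axes, zero at the start.
- read_ft_torque(): the same for the moment, N m.
- read_finger_gap(): finger opening in m.
Only numpy, scipy, OpenCV 4.12 (cv2) and the standard library are available. Lean on these libraries where they do the work, as an engineer would, in place of code of your own. Each camera call takes 0.05 s, during which the arm holds its last target.

## Working session

There is one attempt and no reset: what is moved stays moved. The work goes in short steps, each a Python script; the robot and the scene stay as the last script left them, time stands still between calls to the robot, and variables do not carry over. Pictures are saved under pics/ and viewed, and the job is handed in when it is done.

```bash
mkdir -p pics; ls
python3 - <<'E'
from bench import *
import cv2, numpy as np
for n in ("scene","top"):
    im=read_camera(n); cv2.imwrite(f"pics/{n}0.png",im[:,:,::-1]); p=camera_params(n); print(n,np.round(p["K"],1).tolist(),np.round(p["camera_from_world"],4).tolist())
print(read_time_s(),read_qpos(),read_tcp_rot(),read_eef_pos())
E
```

```text
pics
scene [[413.2, 0.0, 319.3], [0.0, 413.2, 196.9], [0.0, 0.0, 1.0]] [[0.5548, 0.8319, -0.0132, -0.3108], [0.5919, -0.4059, -0.6963, -0.2749], [-0.5846, 0.3785, -0.7176, 1.6678], [0.0, 0.0, 0.0, 1.0]]
top [[384.3, 0.0, 319.6], [0.0, 384.3, 204.1], [0.0, 0.0, 1.0]] [[-0.0067, -1.0, 0.0045, -0.0044], [-0.9963, 0.0063, -0.0857, 0.5526], [0.0857, -0.0051, -0.9963, 1.4163], [0.0, 0.0, 0.0, 1.0]]
0.1 [ 1.15521255  0.38375009  0.04386285  1.5994367  -0.01788668  1.16120129
 -0.0498984 ] [ 9.87397590e-01  1.58254719e-01 -2.62686497e-04 -1.17229058e-03] [ 0.20282642 -0.61668367  0.24900602]
```

View pics/scene0.png

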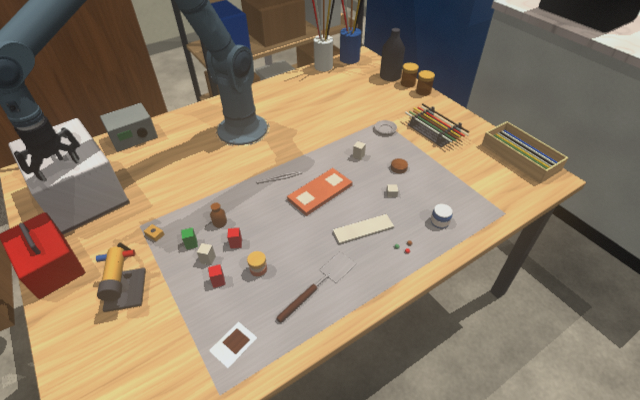

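View pics/top0.png

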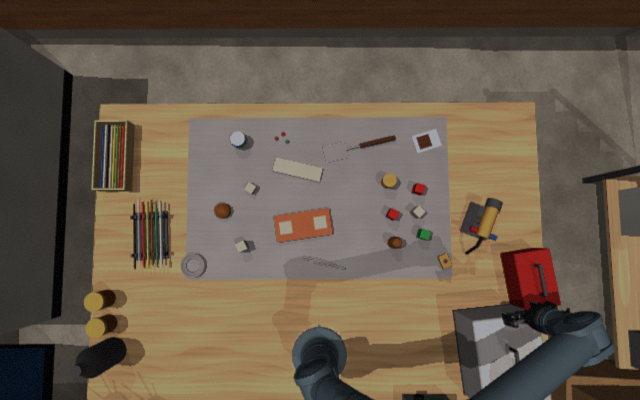

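```bash
cat > h.py <<'E'
from bench import *
import cv2, numpy as np
from scipy.spatial.transform import Rotation as R
P={n:camera_params(n) for n in ("scene","top")}
def px2w(n,uv,z):
    K=np.array(P[n]["K"]);T=np.array(P[n]["camera_from_world"])
    d=T[:3,:3].T@np.linalg.inv(K)@np.array([uv[0],uv[1],1.]); c=-T[:3,:3].T@T[:3,3]
    return c+d*(z-c[2])/d[2]
def w2px(n,X):
    K=np.array(P[n]["K"]);T=np.array(P[n]["camera_from_world"])
    X=np.atleast_2d(X); c=X@T[:3,:3].T+T[:3,3]; q=c@K.T; return q[:,:2]/q[:,2:]
def crop(n,im,box,s,name):
    x0,y0,x1,y1=box
    cv2.imwrite(f"pics/{name}.png",cv2.resize(im[y0:y1,x0:x1,::-1],None,fx=s,fy=s,interpolation=cv2.INTER_CUBIC))
E
python3 - <<'E'
from h import *
t=cv2.imread("pics/top0.png")[:,:,::-1]; s=cv2.imread("pics/scene0.png")[:,:,::-1]
crop("top",t,(180,130,340,260),5,"t_l"); crop("top",t,(340,130,500,260),5,"t_r")
crop("s",s,(140,180,290,300),5,"s_l"); crop("s",s,(280,120,480,260),4,"s_r")
for n in ("scene","top"):
    read_camera(n)
    for k in ("slab","post_a","post_short","shelf","weight","vase","jar","burner"):
        print(n,k,[(np.round(d["at"],1).tolist(),round(d["confidence"],2),np.round(px2w(n,d["at"],0)[:2],3).tolist()) for d in tip_of(n,k)])
E
```

```text
scene slab [([322.3, 193.1], 0.64, [0.485, 0.062])]
scene post_a [([189.4, 243.6], 0.8, [0.435, -0.394]), ([207.5, 258.1], 0.71, [0.517, -0.37]), ([234.2, 239.3], 0.62, [0.498, -0.274]), ([217.8, 279.7], 0.59, [0.604, -0.375])]
scene post_short [([391.6, 192.6], 0.64, [0.617, 0.258])]
scene shelf [([396.6, 169.5], 0.46, [0.537, 0.349])]
scene weight [([396.3, 168.3], 0.63, [0.532, 0.353]), ([219.7, 221.2], 0.17, [0.404, -0.28])]
scene vase []
scene jar [([260.3, 272.8], 0.61, [0.651, -0.265])]
scene burner [([126.4, 290.5], 0.74, [0.493, -0.602])]
top slab [([303.6, 226.6], 0.89, [0.47, 0.053]), ([414.9, 206.7], 0.7, [0.543, -0.371])]
top post_a [([243.0, 245.5], 0.66, [0.4, 0.282]), ([423.9, 232.7], 0.59, [0.443, -0.403]), ([417.4, 190.0], 0.48, [0.607, -0.383]), ([415.8, 210.3], 0.42, [0.529, -0.374]), ([387.2, 214.6], 0.42, [0.513, -0.265]), ([303.1, 225.6], 0.34, [0.473, 0.055])]
top post_short [([250.7, 189.2], 0.44, [0.613, 0.255]), ([474.7, 218.5], 0.32, [0.496, -0.598])]
top shelf [([297.1, 168.1], 0.84, [0.694, 0.077]), ([223.9, 208.4], 0.51, [0.541, 0.356])]
top weight [([223.9, 207.5], 0.77, [0.544, 0.356])]
top vase [([397.6, 239.8], 0.65, [0.417, -0.302])]
top jar [([388.5, 184.3], 0.6, [0.629, -0.272])]
top burner [([476.7, 219.5], 0.66, [0.492, -0.605])]
```

View pics/t_l.png

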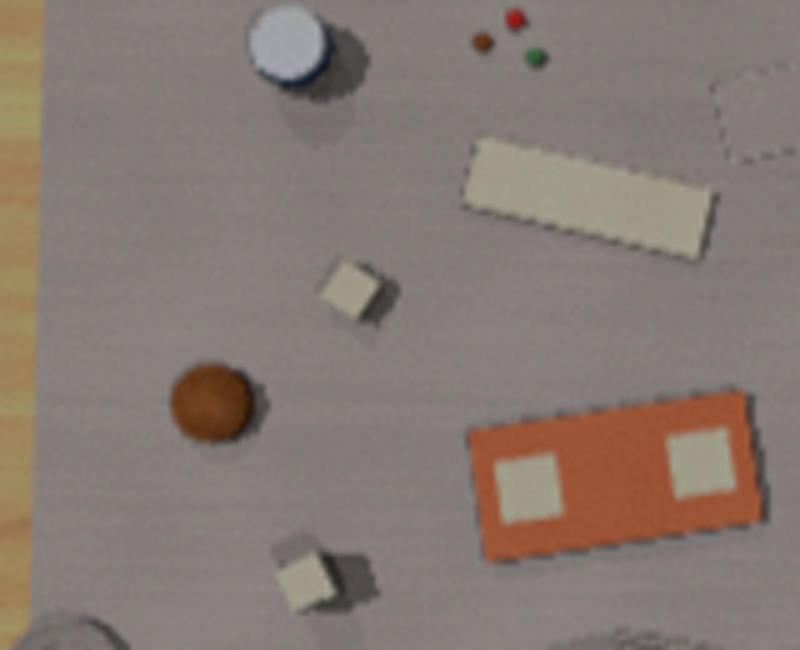

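View pics/t_r.png

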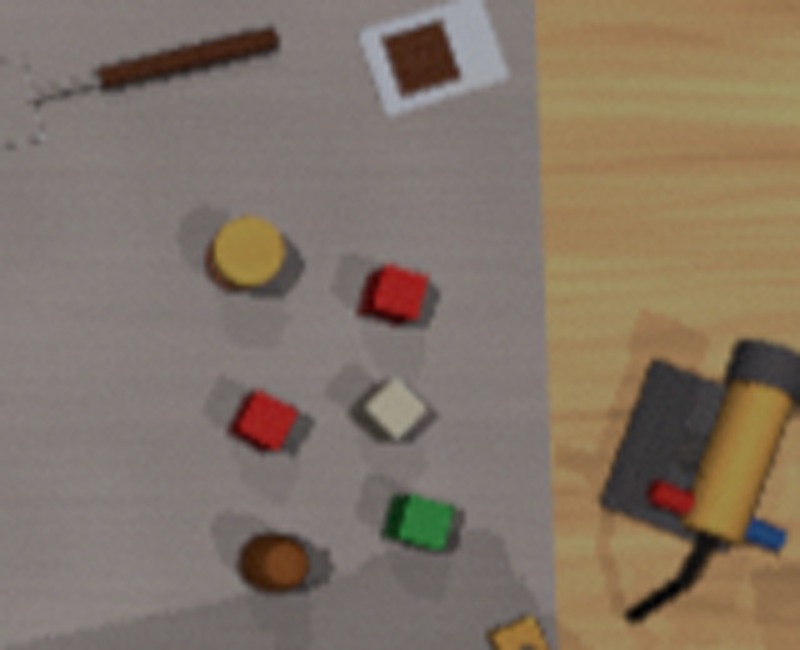

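View pics/s_l.png

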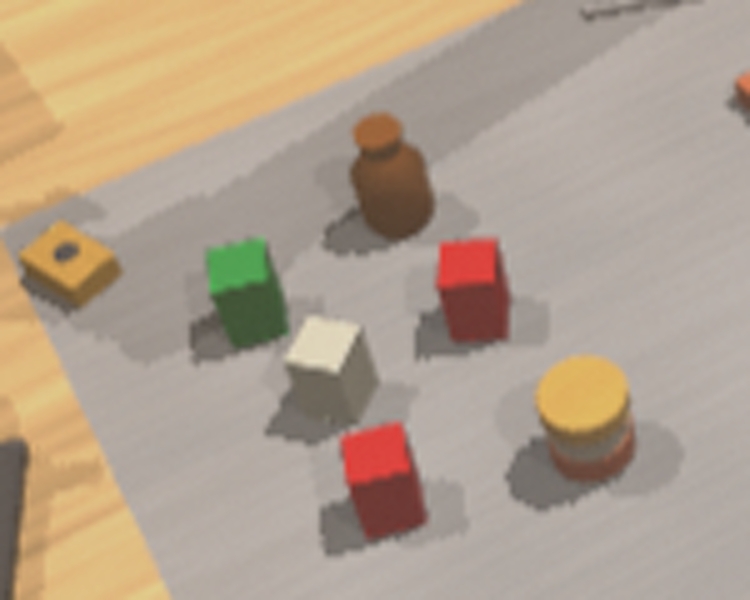

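View pics/s_r.png

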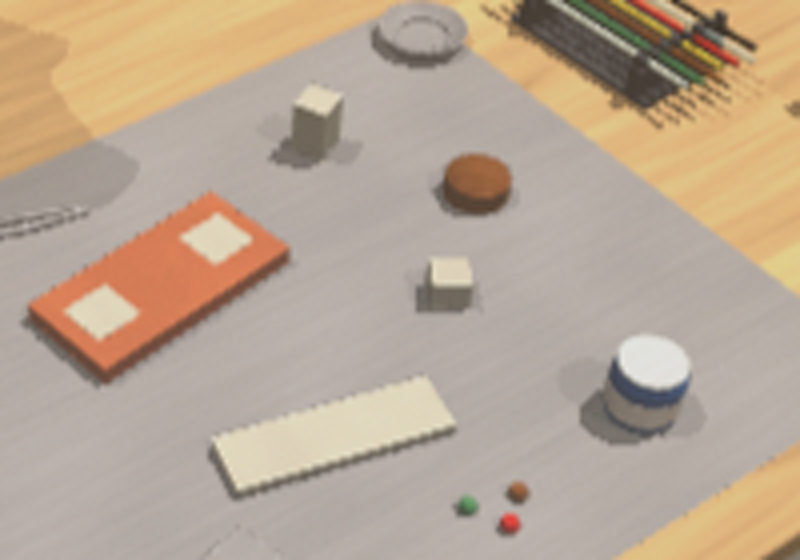

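```bash
cat >> h.py <<'E'
def ortho(n,im,cx,cy,z,half=0.15,s=2000):
    # plane patch; col = (y), row = (x) at s px/m ; pixel->world: x=cx-half+row/s, y=cy-half+col/s
    N=int(2*half*s)
    w=np.array([[cx-half,cy-half,z],[cx-half,cy+half,z],[cx+half,cy+half,z],[cx+half,cy-half,z]])
    H=cv2.getPerspectiveTransform(np.float32([[0,0],[N,0],[N,N],[0,N]]),np.float32(w2px(n,w)))
    return cv2.warpPerspective(im,H,(N,N),flags=cv2.INTER_CUBIC|cv2.WARP_INVERSE_MAP)
def seg(n,im,cx,cy,z,fn,half=0.08,s=2000,save=None):
    o=ortho(n,im,cx,cy,z,half,s); m=fn(o.astype(float)).astype(np.uint8)
    k,l,st,c=cv2.connectedComponentsWithStats(m)
    out=[]
    for i in range(1,k):
        if st[i,4]<300e-6*0.5*s*s: continue
        pts=np.argwhere(l==i)[:,::-1].astype(np.float32)
        hull=cv2.convexHull(pts)
        (a,b),(w,h),ang=cv2.minAreaRect(hull)
        M=cv2.moments(hull); gx,gy=M["m10"]/M["m00"],M["m01"]/M["m00"]
        # major axis direction angle in (y,x) ; yaw= angle in world xy of rect side
        out.append(dict(c=(cx-half+gy/s,cy-half+gx/s),rc=(cx-half+b/s,cy-half+a/s),wh=(w/s*1e3,h/s*1e3),ang=ang,area=len(pts)/s/s*1e6))
    if save: cv2.imwrite(f"pics/{save}.png",np.hstack([o[:,:,::-1],cv2.merge([m*255]*3)]))
    return out
pale=lambda th:(lambda o:(o.min(2)>th)&(o[:,:,0]-o[:,:,2]>12))
orange=lambda o:(o[:,:,0]-o[:,:,2]>70)
dark=lambda o:(o[:,:,0]-o[:,:,2]>28)
def show(t,L):
    for d in L: print(t,"hull c",np.round(d["c"],4),"rect c",np.round(d["rc"],4),"wh",np.round(d["wh"],1),"ang",round(d["ang"],1),"area",int(d["area"]))
E
python3 - <<'E'
from h import *
im={"top":cv2.imread("pics/top0.png")[:,:,::-1],"scene":cv2.imread("pics/scene0.png")[:,:,::-1]}
for n in im:
    i=im[n]
    for p,z in (((403,585) if n=="top" else 0,0),): pass
    for nm,c,z,fn,half in (("slab",(.475,.055),.02,orange,.14),("sq",(.475,.055),.02,pale(105 if n=="top" else 125),.1),("postL",(.40,.282),.056,pale(105 if n=="top" else 125),.045),("postR",(.525,-.372),.056,pale(105 if n=="top" else 125),.045),("shelf",(.694,.077),.012,pale(105 if n=="top" else 125),.14),("weight",(.54,.354),.018,dark,.06),("vase",(.41,-.295),.04,dark,.08),("short",(.615,.256),.028,pale(105 if n=="top" else 125),.045)):
        show(n+" "+nm,seg(n,i,*c,z,fn,half,save=f"o_{n}_{nm}"))
E
```

```text
top slab hull c [0.476  0.0562] rect c [0.4761 0.0562] wh [ 98.1 208.1] ang 81.8 area 15394
top sq hull c [0.467 0.121] rect c [0.4669 0.1209] wh [46.3 45.9] ang 81.9 area 2041
top sq hull c [ 0.4853 -0.008 ] rect c [ 0.4854 -0.0078] wh [46.5 46. ] ang 81.3 area 2043
top postL hull c [0.399  0.2812] rect c [0.3989 0.2812] wh [36.6 35.9] ang 61.6 area 1166
top postR hull c [ 0.5228 -0.3712] rect c [ 0.5233 -0.3708] wh [35.8 33.6] ang 45.9 area 1075
top shelf hull c [0.6899 0.0777] rect c [0.6897 0.0774] wh [188.7  62.3] ang 13.9 area 10500
top weight hull c [0.5327 0.3602] rect c [0.5325 0.3603] wh [60.5 59.8] ang 45.0 area 2859
top vase hull c [ 0.409  -0.2827] rect c [ 0.409 -0.283] wh [40. 49.] ang 90.0 area 1591
top short hull c [0.6173 0.2555] rect c [0.6177 0.2554] wh [35.5 39.6] ang 32.2 area 1203
scene slab hull c [0.4794 0.0562] rect c [0.4795 0.0562] wh [102.2 210.8] ang 81.9 area 17134
scene sq hull c [0.4051 0.0504] rect c [0.4088 0.0548] wh [ 67.5 199.5] ang 90.0 area 10688
scene sq hull c [0.4676 0.1215] rect c [0.4678 0.1217] wh [50.  49.1] ang 81.8 area 2305
scene sq hull c [ 0.4862 -0.0072] rect c [ 0.4863 -0.0071] wh [49.6 48.3] ang 81.9 area 2273
scene sq hull c [0.5574 0.0696] rect c [0.5515 0.0548] wh [ 46.  199.5] ang 90.0 area 6338
scene postL hull c [0.3977 0.2837] rect c [0.3998 0.2818] wh [89.5 89.5] ang 90.0 area 6586
scene postR hull c [ 0.5253 -0.3692] rect c [ 0.5248 -0.3722] wh [89.5 89.5] ang 90.0 area 5207
scene shelf hull c [0.6938 0.0768] rect c [0.6938 0.0768] wh [279.5 279.5] ang 90.0 area 74931
scene weight hull c [0.5377 0.3575] rect c [0.5385 0.3579] wh [61.3 82. ] ang 37.4 area 4084
scene vase hull c [ 0.4092 -0.2824] rect c [ 0.4077 -0.2822] wh [ 46.9 112.4] ang 9.5 area 4107
scene vase hull c [ 0.485  -0.2732] rect c [ 0.4832 -0.27  ] wh [33.  12.5] ang 0.0 area 234
scene short hull c [0.6131 0.2576] rect c [0.6147 0.2557] wh [89.5 89.5] ang 0.0 area 6576
```

Run:
```python
from h import *
im=cv2.imread("pics/scene0.png")[:,:,::-1]; n="scene"
f=lambda o:(o.min(2)>150)&(o[:,:,0]-o[:,:,2]>20)
for nm,c,z,half in (("postL",(.40,.282),.056,.045),("postR",(.525,-.372),.056,.045),("shelf",(.694,.077),.012,.14),("short",(.615,.256),.028,.045),("sq",(.475,.055),.02,.1)):
    o=ortho(n,im,*c,z,half); print(o[90,90])
    show(nm,seg(n,im,*c,z,f,half,save=f"o_{n}_{nm}"))
A=[cv2.resize(cv2.imread(f"pics/o_{n}_{k}.png"),(400,200)) for n,k in (("scene","postL"),("scene","postR"),("top","vase"),("scene","vase"),("top","weight"),("scene","shelf"))]
cv2.imwrite("pics/mont.png",np.vstack([np.hstack(A[0:2]),np.hstack(A[2:4]),np.hstack(A[4:6])]))
```

```text
[224 213 187]
postL hull c [0.3987 0.2811] rect c [0.3992 0.2809] wh [39.3 40.3] ang 64.1 area 1294
[223 213 187]
postR hull c [ 0.5227 -0.3708] rect c [ 0.5226 -0.3708] wh [35.  35.9] ang 46.7 area 1177
[181 172 165]
shelf hull c [0.6907 0.0779] rect c [0.6903 0.0776] wh [185.5  57.7] ang 13.9 area 10236
[221 211 185]
short hull c [0.6178 0.2559] rect c [0.6176 0.2558] wh [35.4 35.6] ang 33.7 area 1165
[181 171 163]
sq hull c [0.4676 0.1216] rect c [0.4678 0.1216] wh [46.2 45.8] ang 81.8 area 2006
sq hull c [ 0.4862 -0.0072] rect c [ 0.4862 -0.0071] wh [46.2 45.5] ang 82.6 area 1994
```

View pics/mont.png

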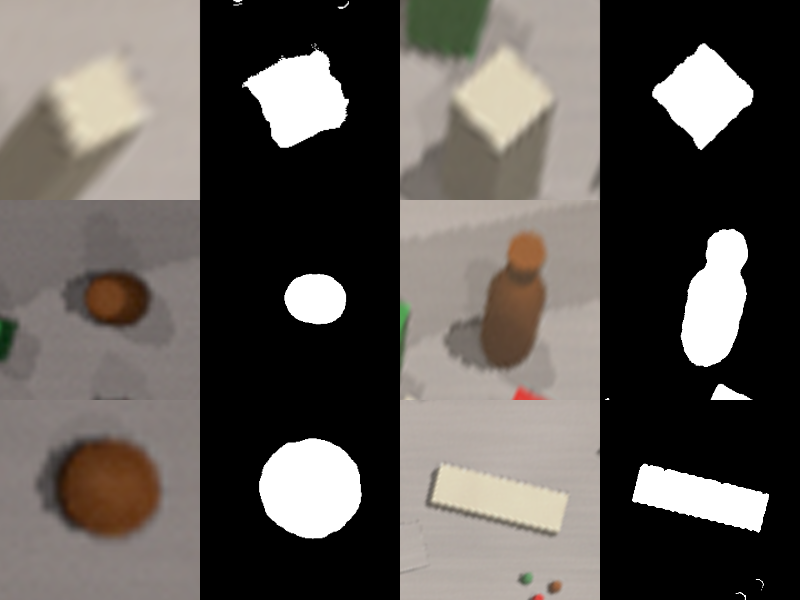

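```bash
cat >> h.py <<'E'
SC=np.array([.4766,.0569]); SY=np.radians(8.15)
ex=np.array([np.cos(SY),np.sin(SY)]); ey=np.array([-np.sin(SY),np.cos(SY)])
def slab(x,y): return SC+x*ex+y*ey
def quat(jaw_deg,flip=0): return (R.from_euler("z",jaw_deg+90+180*flip,degrees=True)*R.from_euler("x",180,degrees=True)).as_quat()
def best(pos,jaw):
    r=[]
    for f in (0,1):
        q=inverse_kinematics(list(pos),quat(jaw,f).tolist())
        if q is not None: r.append((abs(q[6]),f,q))
    r.sort(key=lambda t:t[0]); return quat(jaw,r[0][1]).tolist(),np.round(r[0][2],2)
def st(t=""): print(t,"t",round(read_time_s(),1),"eef",np.round(read_eef_pos(),4),"gap",round(read_finger_gap(),4),"F",np.round(read_ft_force(),1))
def fitrev(n,im,prof,x0,fn,half):
    from scipy.optimize import minimize
    S=6; c0=w2px(n,[[*x0,.03]])[0]; a=np.int32(c0-30); im6=cv2.resize(im[a[1]:a[1]+60,a[0]:a[0]+60],None,fx=S,fy=S,interpolation=cv2.INTER_CUBIC).astype(float)
    m=fn(im6).astype(np.uint8); k,l,s_,_=cv2.connectedComponentsWithStats(m); j=1+np.argmax(s_[1:,4]); m=(l==j).astype(np.uint8)
    th=np.linspace(0,2*np.pi,40)
    def mk(x):
        o=np.zeros_like(m); pr=[]
        for z,r in prof:
            p=w2px(n,np.c_[x[0]+r*np.cos(th),x[1]+r*np.sin(th),np.full(40,z)]); pr.append(((p-a+.5)*S-.5).astype(np.float32))
        for u,v in zip(pr,pr[1:]): cv2.fillConvexPoly(o,np.int32(np.round(cv2.convexHull(np.vstack([u,v])))),1)
        return o
    f=lambda x:float((mk(x)!=m).sum())/m.sum()
    r=minimize(f,x0,method="Nelder-Mead",options=dict(initial_simplex=[x0,(x0[0]+.008,x0[1]),(x0[0],x0[1]+.008)]))
    return r.x,r.fun
VASE=[(0,.021),(.008,.023),(.046,.023),(.062,.011),(.072,.013),(.08,.015)]
WEI=[(0,.03),(.021,.03),(.026,.023),(.03,.008)]
E
python3 - <<'E'
from h import *
for n in ("top","scene"):
    im=cv2.imread(f"pics/{n}0.png")[:,:,::-1]
    for th in (20,30,40):
        fn=lambda o:(o[:,:,0]-o[:,:,2]>th)&(o[:,:,0]-o[:,:,1]>8)&(o[:,:,1]>o[:,:,2]+5)
        print(n,th,"vase",fitrev(n,im,VASE,(.409,-.287),fn,.05),"wei",fitrev(n,im,WEI,(.533,.359),fn,.05))
for pos,j in (((.399,.281,.2),28),((.523,-.371,.2),44),((*slab(0,.065),.2),8.15),((.5325,.359,.2),8),((.69,.0777,.2),-13.9),((.409,-.287,.2),8)): print(pos,best(pos,j))
E
```

```text
top 20 vase (array([ 0.4086225 , -0.28417763]), np.float64(0.13484816309195158)) wei (array([0.53289636, 0.36191254]), np.float64(0.050174126144718174))
top 30 vase (array([ 0.40863672, -0.28354102]), np.float64(0.29005791505791506)) wei (array([0.53332128, 0.36177506]), np.float64(0.12063933287004865))
top 40 vase (array([ 0.41050424, -0.2835898 ]), np.float64(0.4693597142071998)) wei (array([0.53331851, 0.36246553]), np.float64(0.20125130344108447))
scene 20 vase (array([ 0.226  , -0.13925]), np.float64(1.0)) wei (array([0.46968578, 0.52104514]), np.float64(0.5147691425293949))
scene 30 vase (array([ 0.226  , -0.13925]), np.float64(1.0)) wei (array([0.316  , 0.55125]), np.float64(1.0))
scene 40 vase (array([ 0.226  , -0.13925]), np.float64(1.0)) wei (array([0.316  , 0.55125]), np.float64(1.0))
(0.399, 0.281, 0.2) ([0.5150380749100542, 0.8571673007021123, 5.2486359556930935e-17, 3.153698649388063e-17], array([ 0.23,  0.28, -1.03,  1.99,  0.28,  1.02, -0.44]))
(0.523, -0.371, 0.2) ([0.3907311284892737, 0.9205048534524404, 5.636466611900673e-17, 2.3925381291581112e-17], array([ 0.88,  0.45, -0.43,  1.65,  0.2 ,  1.09,  1.17]))
(np.float64(0.4673852661078891), np.float64(0.12124352088048634), 0.2) ([0.6550705546726603, 0.7555677126511251, 4.6265179041864376e-17, 4.0111502899777735e-17], array([ 0.58,  0.26, -1.01,  2.  ,  0.25,  1.02, -0.41]))
(0.5325, 0.359, 0.2) ([0.6560590289905073, 0.754709580222772, 4.621263358528302e-17, 4.017202949524727e-17], array([ 0.05,  0.62, -0.98,  1.63,  0.54,  1.19, -0.91]))
(0.69, 0.0777, 0.2) ([0.7874731876315738, 0.6163489099214569, 3.7740485984663624e-17, 4.8218825932368496e-17], array([ 0.29,  0.6 , -0.66,  1.5 ,  0.38,  1.18, -0.67]))
(0.409, -0.287, 0.2) ([0.6560590289905073, 0.754709580222772, 4.621263358528302e-17, 4.017202949524727e-17], array([ 0.88,  0.18, -0.38,  1.99,  0.08,  0.99,  0.6 ]))
```

Run:
```python
from h import *
n="scene"
im=cv2.imread(f"pics/{n}0.png")[:,:,::-1]
for th in (0.3,.35,.4):
    fn=lambda o:((o[:,:,0]-o[:,:,2])/(o[:,:,0]+1)>th)&(o[:,:,1]-o[:,:,2]>6)
    print(n,th,"vase",fitrev(n,im,VASE,(.409,-.284),fn,.05),"wei",fitrev(n,im,WEI,(.533,.361),fn,.05))
```

```text
scene 0.3 vase (array([ 0.2665, -0.072 ]), np.float64(1.0)) wei (array([0.316  , 0.55325]), np.float64(1.0))
scene 0.35 vase (array([ 0.2665, -0.072 ]), np.float64(1.0)) wei (array([0.316  , 0.55325]), np.float64(1.0))
scene 0.4 vase (array([ 0.2665, -0.072 ]), np.float64(1.0)) wei (array([0.316  , 0.55325]), np.float64(1.0))
```

```bash
sed -i 's/j=1+np.argmax(s_\[1:,4\])/j=l[180,180]/' h.py
python3 - <<'E'
from h import *
for n in ("top","scene"):
  im=cv2.imread(f"pics/{n}0.png")[:,:,::-1]
  for th in (0.2,0.3,.4):
    fn=lambda o:((o[:,:,0]-o[:,:,2])/(o[:,:,0]+1)>th)&(o[:,:,1]-o[:,:,2]>4)
    print(n,th,"vase",fitrev(n,im,VASE,(.409,-.284),fn,.05),"wei",fitrev(n,im,WEI,(.533,.361),fn,.05))
E
```

```text
top 0.2 vase (array([ 0.40863285, -0.28407669]), np.float64(0.07236580516898608)) wei (array([0.5328533 , 0.36103914]), np.float64(0.04040404040404041))
top 0.3 vase (array([ 0.40794193, -0.28485948]), np.float64(0.13945071322120503)) wei (array([0.53203738, 0.36000572]), np.float64(0.08857336037863421))
top 0.4 vase (array([ 0.40917578, -0.28552148]), np.float64(0.21969524675915397)) wei (array([0.53410459, 0.36066825]), np.float64(0.14531494383620078))
scene 0.2 vase (array([ 0.40864286, -0.2823104 ]), np.float64(0.03396128586242655)) wei (array([0.53311396, 0.3618086 ]), np.float64(0.022474747474747474))
scene 0.3 vase (array([ 0.4096656 , -0.28218237]), np.float64(0.09627739984882842)) wei (array([0.53178986, 0.36286978]), np.float64(0.12133891213389121))
scene 0.4 vase (array([ 0.40744156, -0.28196697]), np.float64(0.20487703209670696)) wei (array([0.52298357, 0.37487181]), np.float64(0.5064737242955065))
```

```bash
cat >> h.py <<'E'
def pick(xy,jaw,zg,open_,close,eff,zup=.2,check=None):
    q,_=best((*xy,zup),jaw)
    move_gripper(open_,eff); move_ptp([*xy,zup],q); 
    movel([*xy,zg],q,speed=.12); st("at")
    move_gripper(close,eff); st("gripped")
def place(xy,jaw,z,open_,zup=.2,zlift=None):
    q,_=best((*xy,zup),jaw)
    move_ptp([*xy,zup],q); movel([*xy,z+.02],q,speed=.15); movel([*xy,z],q,speed=.03); st("down")
    move_gripper(open_); pause(.2); movel([*xy,zup],q,speed=.15); st("up")
def snap(tag):
    o={}
    for n in ("top","scene"):
        o[n]=read_camera(n); cv2.imwrite(f"pics/{n}{tag}.png",o[n][:,:,::-1])
    return o
E
python3 - <<'E'
from h import *
try:
    pick((.5228,-.371),44,.034,.06,0.02,40)
    movel([.5228,-.371,.2],speed=.15); st("lift")
    place(slab(0,-.065),8.15,.02+.0345,.06)
except MotionError as e: print("ERR",e); st()
snap("1")
E
```

```text
at t 4.4 eef [ 0.5236 -0.3715  0.0351] gap 0.0601 F [-0.3  0.5  0.1]
gripped t 4.8 eef [ 0.5234 -0.3714  0.0349] gap 0.0337 F [ 0.8 -0.1  2.6]
lift t 6.0 eef [ 0.5219 -0.3705  0.1985] gap 0.0339 F [-0.3 -0.1 -1.5]
down t 9.2 eef [ 0.4854 -0.0075  0.0548] gap 0.0333 F [-2.2 -0.4  5.1]
up t 10.9 eef [ 0.4849 -0.0075  0.199 ] gap 0.0597 F [-0.7 -0.3  0.4]
```

View pics/scene1.png

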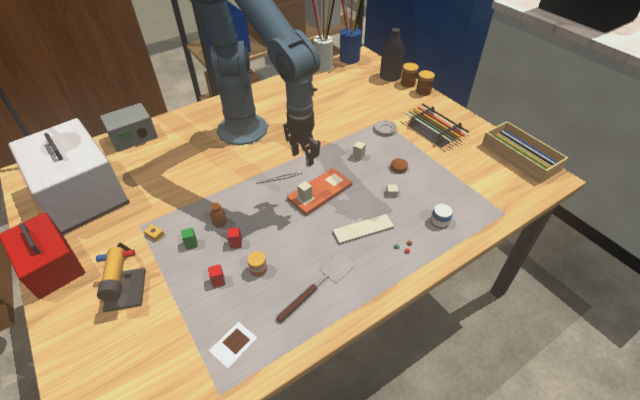

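The first post stands on the burner-side square (scene ≈ 305,190). Now the second post.

Run:
```python
from h import *
try:
    pick((.3988,.2811),28,.034,.06,0.02,40)
    movel([.3988,.2811,.2],speed=.15); st("lift")
    place(slab(0,.065),8.15,.02+.0345,.06)
    move_ptp([.533,.3612,.2],best((.533,.3612,.2),8)[0])
except MotionError as e: print("ERR",e); st()
o=snap("2")
f=lambda o:(o.min(2)>150)&(o[:,:,0]-o[:,:,2]>20)
for k in (-1,1):
    c=slab(0,.065*k); print(c)
    show("scene",seg("scene",o["scene"],*c,.076,f,.04)); show("top",seg("top",o["top"],*c,.076,pale(105),.04))
crop("s",o["scene"],(270,130,430,250),5,"s2c")
```

```text
at t 13.9 eef [0.3994 0.2816 0.0347] gap 0.0602 F [ 0.5 -0.1  0.3]
gripped t 14.2 eef [0.3995 0.2815 0.0348] gap 0.0339 F [0.1 0.1 4.8]
lift t 15.5 eef [0.3981 0.2804 0.1989] gap 0.0335 F [ 1.   0.8 -1.8]
down t 18.0 eef [0.4669 0.121  0.0548] gap 0.0338 F [-2.2 -2.7  4.4]
up t 19.7 eef [0.4666 0.1209 0.1991] gap 0.0596 F [-0.2  0.4 -0.4]
[ 0.48581473 -0.00744352]
scene hull c [ 0.484  -0.0023] rect c [0.4831 0.0042] wh [36.9 57.5] ang 80.9 area 1159
top hull c [ 0.4878 -0.0079] rect c [ 0.4857 -0.0087] wh [39.3 43.4] ang 78.7 area 1302
[0.46738527 0.12124352]
```

View pics/s2c.png

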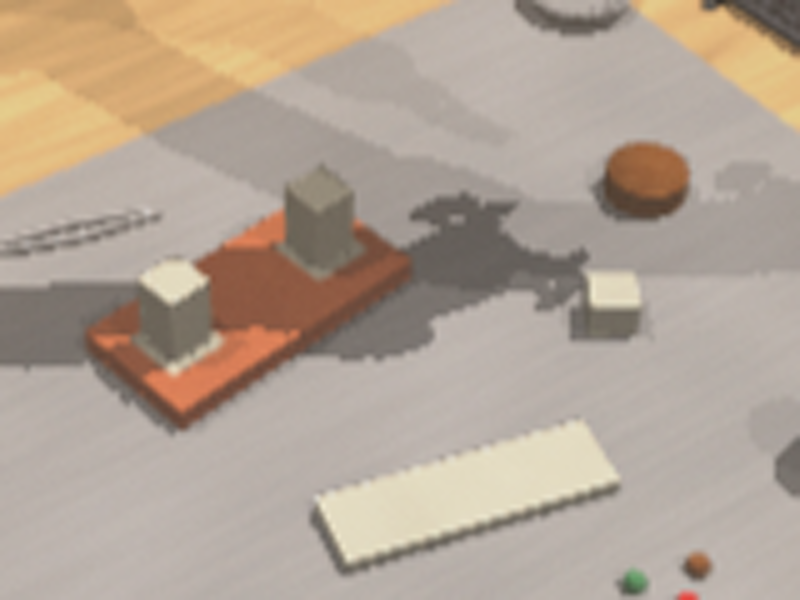

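Both posts stand centred and square on the pale squares (crop ≈ 175,315 and 320,220). Next comes the paperweight, lowering with a force check.

```bash
cat >> h.py <<'E'
def lower(xy,q,z0,z1,step=.003,lim=6):
    movel([*xy,z0],q,speed=.12); z=z0; f0=read_ft_force()[2]
    while z>z1+1e-6:
        z=max(z-step,z1); movel([*xy,z],q,speed=.04)
        f=read_ft_force()[2]-f0
        if abs(f)>lim: print("contact",z,f); z+=.002; movel([*xy,z],q,speed=.04); break
    return read_eef_pos()[2]
E
python3 - <<'E'
from h import *
try:
    xy=(.533,.3612); q,_=best((*xy,.2),8)
    move_gripper(.078,30); move_ptp([*xy,.2],q); z=lower(xy,q,.03,.014); st("at")
    move_gripper(.04,30); st("grip")
    movel([*xy,.06],q,speed=.08); st("lift"); 
except MotionError as e: print("ERR",e); st()
o=snap("3"); crop("s",o["scene"],(340,80,460,200),5,"s3c")
E
```

```text
at t 24.4 eef [0.533  0.3612 0.014 ] gap 0.078 F [ 0.1 -0.1  0.3]
grip t 24.8 eef [0.5334 0.3616 0.0145] gap 0.0586 F [ 0.  -0.3  2.5]
lift t 25.5 eef [0.533  0.3609 0.0601] gap 0.059 F [-0.9 -0.3 -1.9]
```

View pics/s3c.png

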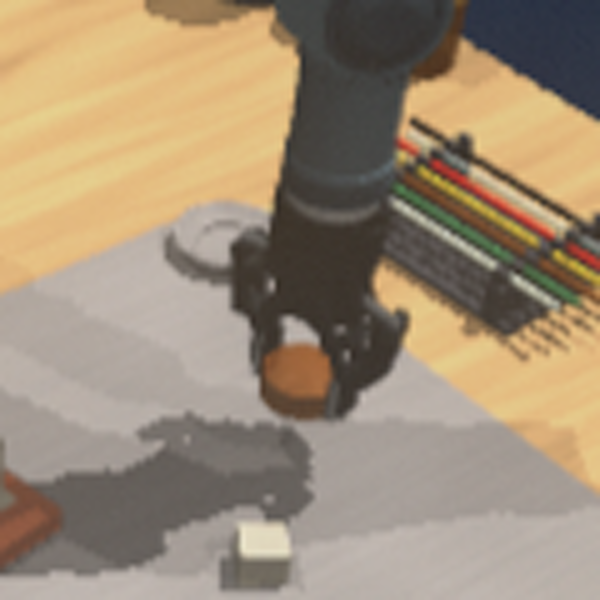

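The paperweight is held level between the pads (crop ≈ 298,380). Placing it between the posts.

Run:
```python
from h import *
try:
    movel([.533,.3612,.2],speed=.15)
    place(slab(0,0),8.15,.0352,.078)
    xy=(.6901,.0777); q,_=best((*xy,.2),-13.9)
    move_ptp([*xy,.25],q)
except MotionError as e: print("ERR",e); st()
o=snap("4"); crop("s",o["scene"],(260,130,420,250),5,"s4c")
fn=lambda o:((o[:,:,0]-o[:,:,2])/(o[:,:,0]+1)>.2)&(o[:,:,1]-o[:,:,2]>4)
```

```text
down t 29.8 eef [0.4767 0.057  0.0352] gap 0.0584 F [-0.2 -0.8 -1.7]
up t 31.6 eef [0.4757 0.0567 0.199 ] gap 0.0779 F [ 0.1  0.2 -0. ]
```

View pics/s4c.png

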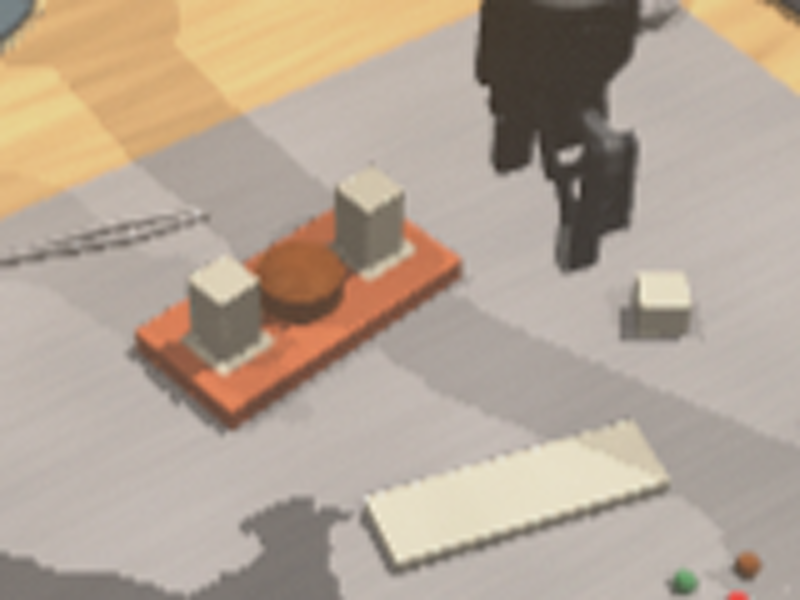

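View pics/top4.png

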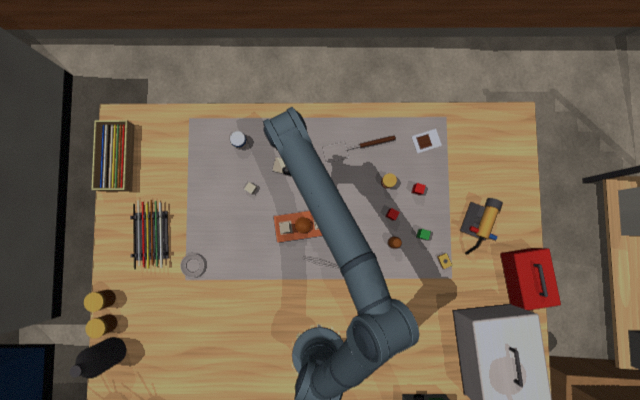

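The paperweight sits midway between the posts (crop ≈ 300,280) and both posts are undisturbed. Now the shelf.

Run:
```python
from h import *
try:
    xy=(.6901,.0777); q,_=best((*xy,.2),-13.9)
    move_gripper(.072,60); z=lower(xy,q,.03,.013); st("at")
    move_gripper(.04,60); st("grip")
    movel([*xy,.08],q,speed=.08); st("lift"); 
except MotionError as e: print("ERR",e); st()
o=snap("5"); crop("s",o["scene"],(300,160,460,280),5,"s5c")
```

```text
at t 36.3 eef [0.69   0.0776 0.0128] gap 0.072 F [-0.8  0.3  0.1]
grip t 36.5 eef [0.6917 0.0784 0.0158] gap 0.0535 F [-1.5  0.2  8.3]
lift t 37.5 eef [0.6895 0.0774 0.0793] gap 0.0533 F [ 0.5 -0.5 -2.7]
```

View pics/s5c.png

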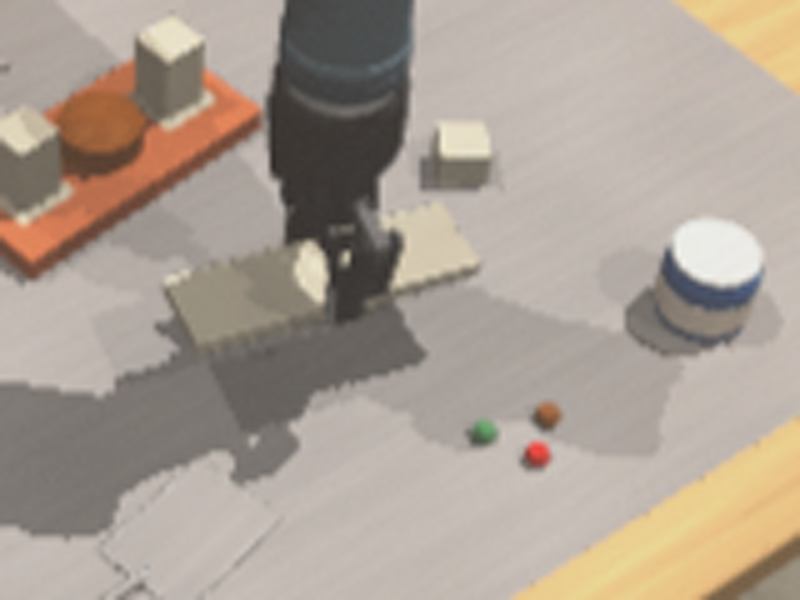

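The shelf is held near its centre and looks roughly level (crop ≈ 320,280). The pads touched the bench while closing, so the grip is about 15.8 mm above the shelf's underside. I'll place it by force.

Run:
```python
from h import *
try:
    movel([.6895,.0774,.2],speed=.15)
    xy=slab(0,0); q,_=best((*xy,.2),8.15)
    move_ptp([*xy,.2],q); movel([*xy,.1],q,speed=.15); pause(.2); f0=read_ft_force()[2]
    z=.1
    while z>.089:
        z-=.001; movel([*xy,z],q,speed=.02); f=read_ft_force()[2]-f0
        if f>3: break
    st(f"down {z:.3f} {f:.1f}")
except MotionError as e: print("ERR",e); st()
o=snap("6"); crop("s",o["scene"],(240,110,400,230),5,"s6c")
```

```text
down 0.091 8.1 t 42.7 eef [0.4768 0.0569 0.0916] gap 0.0536 F [-2.5 -0.4  5.1]
```

View pics/s6c.png

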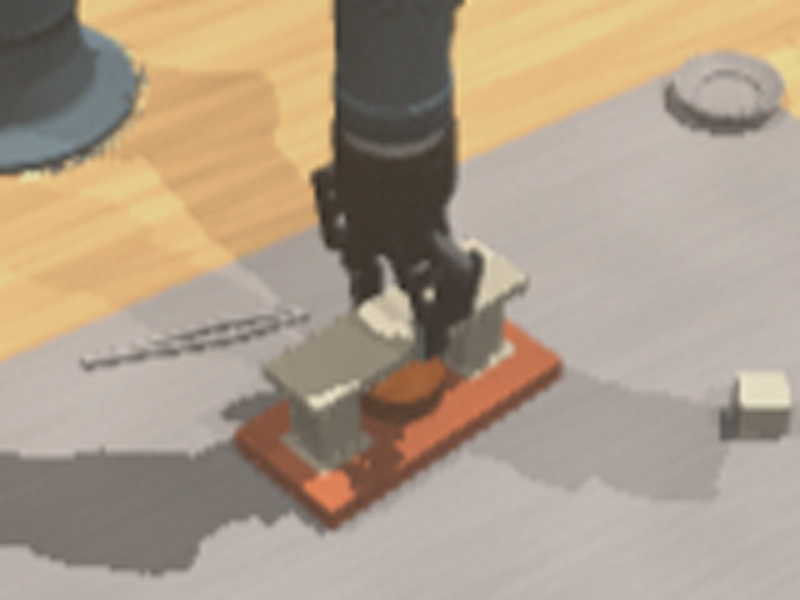

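Contact came at the expected height and the shelf spans both posts (crop ≈ 265–530). I'll release it, move clear and measure.

Run:
```python
from h import *
try:
    move_gripper(.07); pause(.2); movel([*slab(0,0),.22],speed=.12); st("up")
    xy=(.4088,-.283); move_ptp([*xy,.22],best((*xy,.22),8)[0])
except MotionError as e: print("ERR",e); st()
o=snap("7"); crop("s",o["scene"],(240,110,400,230),5,"s7c")
f=lambda o:(o.min(2)>140)&(o[:,:,0]-o[:,:,2]>18)
show("scene",seg("scene",o["scene"],*SC,.088,f,.14,save="o7s")); show("top",seg("top",o["top"],*SC,.088,pale(105),.14,save="o7t"))
```

```text
up t 44.6 eef [0.4759 0.0567 0.2192] gap 0.0703 F [ 0.4 -0.4 -0.2]
scene hull c [0.4323 0.0599] rect c [0.4397 0.0571] wh [154.7 279.6] ang 89.6 area 18034
scene hull c [0.4213 0.082 ] rect c [0.419  0.0824] wh [27.3 22.3] ang 28.3 area 228
scene hull c [0.4324 0.0418] rect c [0.4289 0.0441] wh [22.3 51.4] ang 73.5 area 355
scene hull c [0.5459 0.1198] rect c [0.5437 0.1204] wh [64.5  7.8] ang 87.5 area 177
top hull c [0.4759 0.0553] rect c [0.4759 0.0556] wh [ 56.2 185.5] ang 81.9 area 9859
```

View pics/s7c.png

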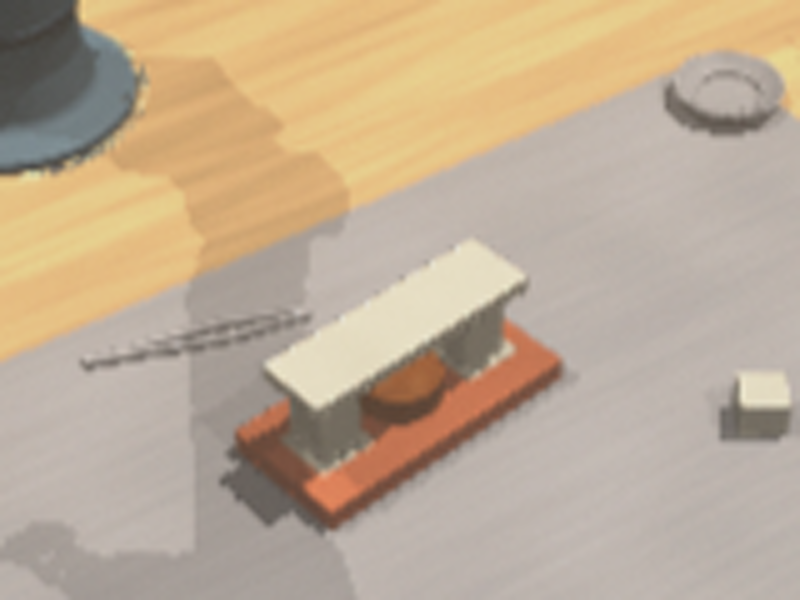

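```bash
python3 -c "
import cv2,numpy as np
cv2.imwrite('pics/o7.png',cv2.resize(np.vstack([cv2.imread('pics/o7s.png'),cv2.imread('pics/o7t.png')]),(600,600)))"
```

```text
(no output)
```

View pics/o7.png

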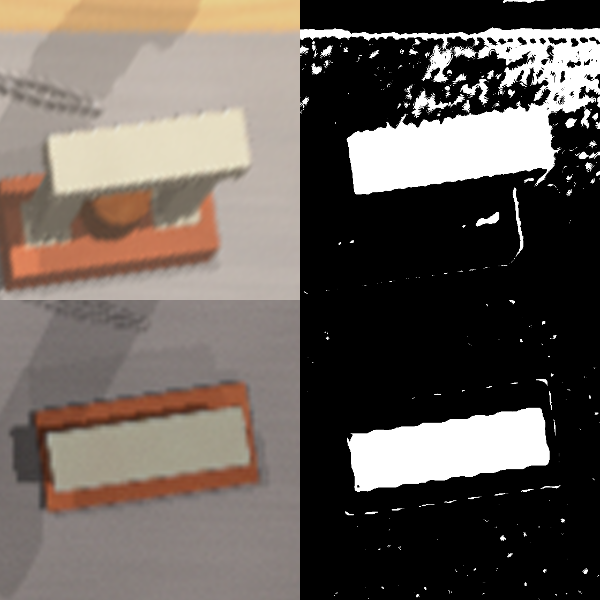

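The shelf is level, lined up (8.1°) and within about 1.5 mm of the slab centre. Now the vase.

Run:
```python
from h import *
try:
    xy=(.4088,-.283); q,_=best((*xy,.22),8)
    move_gripper(.066,30); movel([*xy,.09],q,speed=.15); movel([*xy,.0325],q,speed=.05); st("at")
    move_gripper(.03,30); st("grip")
    movel([*xy,.06],q,speed=.08); pause(.1); st("lift")
except MotionError as e: print("ERR",e); st()
o=snap("8"); crop("s",o["scene"],(160,130,320,250),5,"s8c")
```

```text
at t 48.5 eef [ 0.4091 -0.2831  0.0328] gap 0.0659 F [-0.1  0.2  0.2]
grip t 48.8 eef [ 0.4092 -0.2832  0.0331] gap 0.045 F [-1.3  1.   4.1]
lift t 49.4 eef [ 0.4084 -0.283   0.0598] gap 0.0451 F [ 0.2 -0.7 -2.1]
```

View pics/s8c.png

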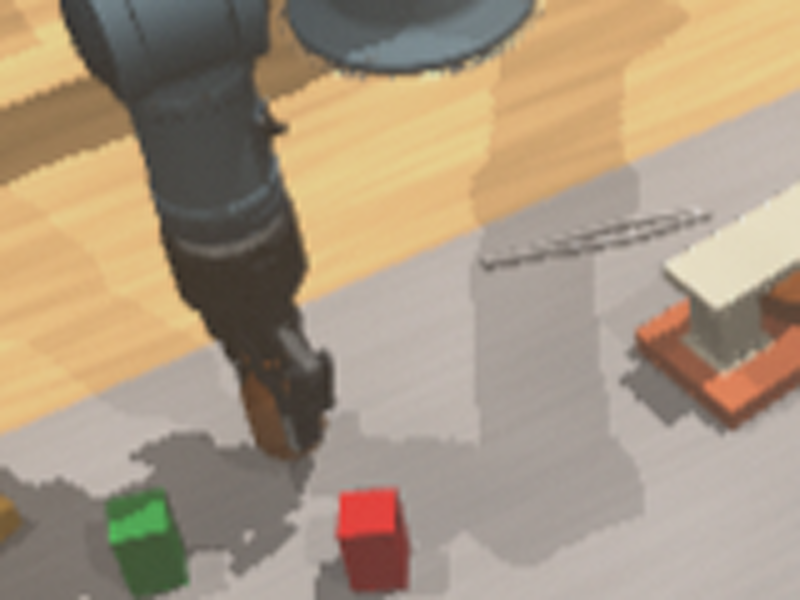

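The vase is held upright in the gripper (crop ≈ 275,420). Placing it over the left-hand post, away from the burner.

Run:
```python
from h import *
try:
    movel([.4088,-.283,.26],speed=.15)
    xy=slab(0,.065); q,_=best((*xy,.26),8.15)
    move_ptp([*xy,.26],q); movel([*xy,.13],q,speed=.12); pause(.3); f0=read_ft_force()[2]
    z=.13
    while z>.1185:
        z-=.001; movel([*xy,z],q,speed=.02); f=read_ft_force()[2]-f0
        if f>2.5: break
    st(f"down {z:.4f} {f:.1f}")
    pause(.2); move_gripper(.066); pause(.3); movel([*xy,.27],q,speed=.1); st("up")
    move_ptp([.40,-.15,.3],best((.40,-.15,.3),8)[0]); move_ptp([.203,-.617,.25],read_tcp_rot().tolist() if 0 else [.98740,.15825,0,0])
except MotionError as e: print("ERR",e); st()
o=snap("9"); crop("s",o["scene"],(240,90,420,225),4.4,"s9c")
f=lambda o:((o[:,:,0]-o[:,:,2])/(o[:,:,0]+1)>.35)&(o[:,:,1]-o[:,:,2]>4)
print(slab(0,.065),np.round(w2px("top",[[*slab(0,.065),.168],[*slab(0,.065),.088]]),1).tolist(),np.round(w2px("scene",[[*slab(0,.065),.168],[*slab(0,.065),.088]]),1).tolist())
crop("t",o["top"],(230,160,390,280),5,"t9c")
st()
```

```text
down 0.1200 8.3 t 56.5 eef [0.4678 0.1214 0.1211] gap 0.0455 F [-3.1 -1.1  7.1]
up t 59.0 eef [0.4669 0.1211 0.2693] gap 0.0663 F [0.1 0.7 0.3]
[0.46738527 0.12124352] [[281.4, 226.0], [283.6, 226.7]] [[334.1, 145.4], [333.8, 164.3]]
 t 62.0 eef [ 0.2051 -0.6161  0.2511] gap 0.0656 F [ 0.2 -0.3 -0. ]
```

View pics/s9c.png

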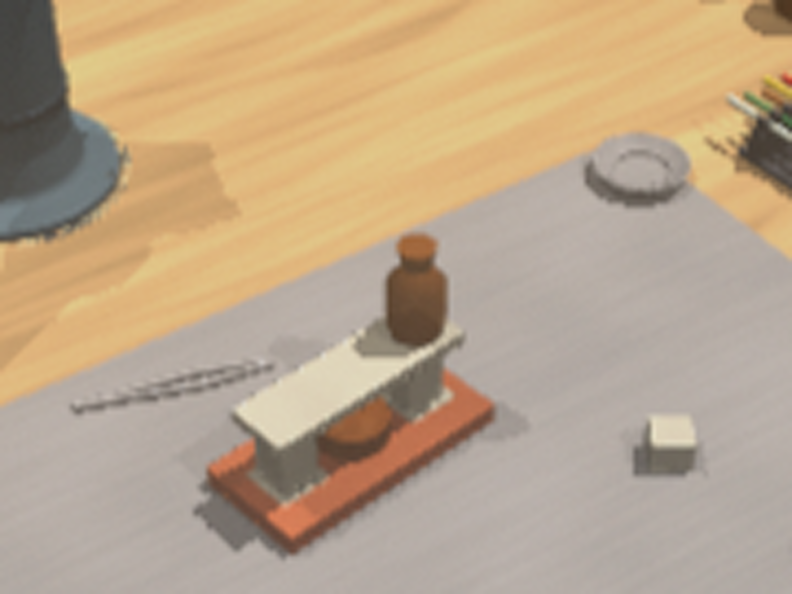

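View pics/t9c.png

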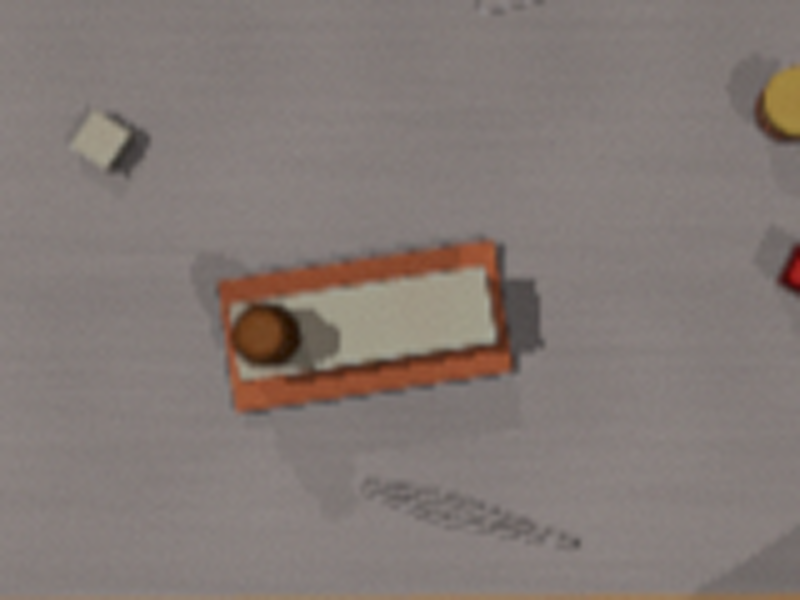

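View pics/scene9.png

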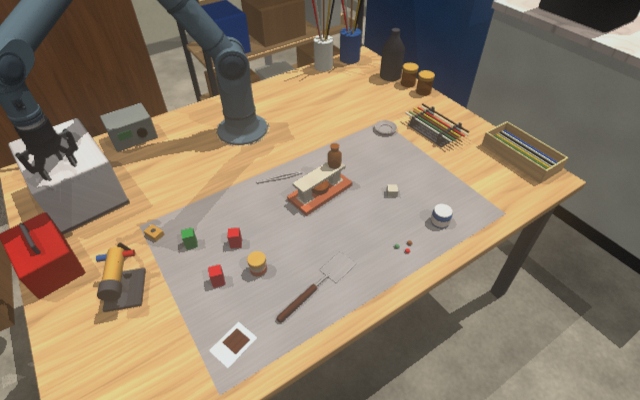

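The vase stands upright over the far post: its lip is at scene (335,145) against a predicted (334,145). The jar, the short post and the look-alikes have not moved. Handing in.

```bash
python3 -c "
from bench import *
print(sign_off(), read_time_s())"
```

```text
the job is handed in; nothing more can be done
the job is handed in; nothing more can be done
```

The kiln slab is loaded as asked and handed in after about 62 s on the robot clock. I placed both tall posts on the pale squares, then the paperweight midway between them, the shelf across the posts, and the vase over the post at the end away from the burner.

**Shelf:** in the top picture it is within about 1.5 mm of the slab's centre and turned 8.1°, against about 8.15° for the slab.

**Vase:** it stands upright, with its lip within about 1–2 px of the predicted spot in both cameras.

**Left alone:** the short post, the jar and the red and green look-alikes show no movement in the final pictures. The arm is back near its start pose, touching nothing.

**Checks that failed or disagreed:**
- The numeric fit of the post tops after placing was unreliable because of shadows and the arm, so I judged the posts by eye. They looked centred and square.
- The numeric shelf fit failed in the scene camera because of the background, so the shelf figures come from the top camera only.
- The paperweight's final position was checked by eye only.
- While I gripped the shelf, the fingertips touched the bench lightly, about 8 N at the wrist.

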